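# Feed one roller through the rocker escapement and load it on the carrier

## Task

Feed one roller from the gravity magazine by hand: press the screw-headed tail of the rocker down to its stop with a feeling hand (over 18 N bends it), so that the nose tips up and lets the first roller run out, then let the rocker come back with the other rollers behind its nose. Pick up the roller at the end of the track, set it gently into the V-cradle of the carrier on the conveyor and let go. Do not touch the queued rollers or move anything lying around.

Things in the scene. Friction and masses are not known exactly. Their poses are not given: they have to be found in the camera images.
- magazine: Fixed roller magazine: base plate 150 x 340 x 10 mm (x by y) with a track, 85 mm wide, sloping 0.14 rad down to -y. Origin: centre of the plate's underside; x across, y up-track. Flanges run on 2 rails, the 39 mm between them is open. For y > -0.045 high sides (tops z 0.12-0.145) and keeper strips hold the rollers in; the run-out beyond is low-sided, open above, with 2 rubber end stops.
- pocket (a point): Centre of a roller that has run down to the end stops, at (0, -0.130, 0.080) in the magazine's frame; the stops stand at x = +-29 mm, the middle is open before, behind and 50 mm below. Axes as the magazine's.
- rocker: Steel seesaw arm, 16 x 72 mm, over the track. Origin on its pivot, at (0, -0.0244, 0.1221) in the magazine's frame. At rest its y axis points up-track, 0.14 rad above level; pressing the tail (+y end) turns it 0.605 rad about its -x to a stop. A spring resists with 5-8 N at the screw head and brings it back; at the stop the force climbs steeply; over 18 N damages it.
- nose (a point): Tip of the finger at the rocker's -y end, centre of its 6 mm round end, in front of the first roller; height in the magazine's frame 0.092 at rest, 0.1042 at the stop. It lets a roller go only in the last 0.035 rad before the stop (2 mm of screw head travel); a second finger behind the pivot meanwhile drops behind that roller and holds the others.
- tail (a point): Foot of the adjusting screw on the arm's top face, 46 mm from the pivot. Its round flat dark head (22 mm across) tops out 6-22 mm up the screw: set anew each time, not measured, so feel for it. At rest the screw leans 0.42 rad from vertical to magazine -y, at the stop 0.185 rad to +y. Pressed home the head's middle has gone 26 mm down and 14 (short) to 23 mm (long) to +y.
- roller_1: First (lowest) of four equal black plastic rollers in the magazine, the one to feed. Spool 70 mm long along its x: flanges 40 mm diameter, 14 mm wide, at the ends; waist 18 mm diameter, 42 mm long between. Origin at its centre. 80-140 g. Its axis lies across the track (magazine x). Starts at (0, -0.0246, 0.0948) in the magazine's frame, held by the nose.
- roller_2: Second roller, equal to roller_1, queued behind it up-track. After the feed it rolls down to where roller_1 was, at the nose.
- roller_3: Third roller, equal, queued.
- roller_4: Fourth roller, equal, queued.
- conveyor: Fixed belt conveyor, 340 mm long (x), 90 mm wide, belt top at z 0.055, motor low on its -y side. Origin: centre of its underside. In its middle a grey carrier 94 x 60 mm with a V-cradle: pairs of 45 degree pads at x = +-28 mm take the flanges; end cheeks 78 mm apart reach 6 mm below the seat centre; under the waist it is open to 34 mm below the seat centre.
- seat (a point): Centre of a roller seated in the carrier's cradle, 42 mm above the belt (z 0.097), roller axis along the conveyor's x axis (either way round). Axes as the conveyor's.
- cup_blank: Bystander: red open plastic cup, 40 mm diameter, 25 mm high, on the belt 120 to 140 mm from the carrier's middle on the -x side. Origin under its centre.
- hex_key: Bystander: dark L-shaped hex key, 85 x 20 mm, 6 mm thick, lying on the magazine's base plate beside the track (-x side).
- spare_roller: Bystander: one more such roller standing on end on the table near the robot, not to be used. Origin at its centre, its x axis vertical.
- screwdriver: Bystander: blue screwdriver 200 mm long, lying on the far side of the table.
- bearing_ring: Bystander: steel ring 52 mm diameter, 15 mm high, on the far side of the table.
There are look-alikes about, which are no part of the job. Leave any yellow look-alike of the roller_2 alone. Leave any green look-alike of the roller_1 alone.

How it is judged:
By the outcome, as a careful person would: the job done as asked, in the order asked, and still so for the second after the job is handed in, with the robot touching nothing.
It also fails if it takes over 53 s, if anything falls off the work surface, if the arm or the gripper's body presses on something with over 40 N, if the wrist force passes 120 N, or if a joint passes its speed limit or range.

## Robot

A 7-joint arm with a two-finger parallel gripper is mounted at the origin on the work surface. World frame = base frame: x ahead of the robot, y to its left, z up, the work surface at z = 0. Lengths are in m, angles in rad, forces in N, time in s.
With the tool pointing down it reaches from about 0.35 to 0.9 m from the base axis. Payload 8.1 kg.
Tool frame: the origin (TCP) lies on the centre line of the jaws, within the pads' length; the fingertips stand 22 mm ahead of it and the grasp point (between the pads) lies 3 mm ahead of it (env.tip_reach is the distance from the TCP to the fingertips, in m); z points along the fingers, y is the line along which they close (so a half turn about z gives the same grasp; the last joint's range is limited). The gripper opens to 92 mm and grips with 3 to 60 N. Pads are 19 mm wide; open, the fingers measure 130 mm over their backs; the gripper's body (75 mm by 190 mm) begins 47 mm behind the grasp point.
Start: joints at [1.105, 0.434, 0.025, 1.573, -0.012, 1.134, -0.075], TCP at [0.222, -0.584, 0.214] pointing down, gripper open.
Joint ranges: [-2.62, 2.62], [-0.44, 2.09], [-1.27, 1.32], [0.08, 2.57], [-1.32, 4.46], [0.12, 2], [-2.74, 2.74]. Speed limits (rad/s): [2.22, 2.22, 3.01, 3.01, 3.14, 3.14, 3.14].

## Interface

Orientations are given as a unit quaternion [w, x, y, z].
In Python, from plant import env gives the robot as it stands.
- The arm moves only by the shell command python3 -m pendant 'ROWS' [OPENING]. ROWS is JSON, one flat list of numbers, 4 for each row, row after row: the shift along the tool's x, y, z in units of 30 mm (1.0 is 30 mm), then the turn about the tool's z in degrees. A call has 1 to 12 rows; each row is the pose to reach, as a shift and turn from the pose commanded when the call began, along the tool's axes at that moment; what a row does not reach only later rows make up. A row lasts 1/12 s, in which the tool goes at most 41.7 mm and 7.16 degrees, less where a joint would pass 70% of its speed; a pose out of reach is approached as far as the arm can. A call with a gripper value outside its range is refused whole. OPENING is the opening, from -1 (shut) to 1 (fully open), so that 0 is half open, set as the call begins (- or left out, the last holds). The fingers move at their own pace and stop on an object; the grip force is fixed at half the most. Time passes only in rows, so rows that repeat a pose let the fingers close. It gives the time, the measured TCP pose, the force, the opening and the grip force at its end, in the units of the state.
- env.get_state(): the state, without advancing time (a new reading comes with each control period).
- env.snapshot(name): name is "scene" or "top" or "wrist"; returns a dict with "color" (420x560x3 uint8, red, green, blue), "fovy" (degrees; the focal length in pixels is half the picture's height over the tangent of half this angle, whatever the lens; pixels are square), "cx", "cy" (the principal point, pixels), "distortion" ([k1, k2, p1, p2, k3] as OpenCV has them; the pictures are not rectified), "extrinsics" (4x4, takes a point from world to camera coordinates). Camera axes: x right, y down, z forward; pixel columns grow to the right and rows downward; lengths in m; the calibration is good to about 2 mm. A picture is of the moment at which its call begins. There is no depth.
- env.hand_in(): hands the job in; it is judged then, once.
Trained networks look in the newest picture that a camera, given by its name, has taken for a name from the list of things; names that differ only in an ending like _2 or _b are one class to them, and where a whole thing is asked for, a point or a joint stands for the part that bears it (a point fixed in the world has none). Each returns a list of dicts, best first, with "confidence" (0 to 1); they miss things now and then, are a little off and sometimes report something else, mostly with a low value. They report only what shows in the picture. A call takes as long as a camera call. They do not tell look-alikes from the thing itself.
- env.look_for(label, camera): "bbox" ([left, top, right, bottom] in pixels, round what is visible of it).
- env.silhouettes(label, camera): "region" (420x560 bool, what is visible of it) and "bbox" ([left, top, right, bottom] in pixels, round what is visible of it).
The state is a dict: "time": time; "joints": joint angles; "dq": joint speeds; "joint_torque": joint torques, N m; "tool_pos": TCP position; "tool_rot": TCP orientation; "wrist_force": force on the tool from outside, world axes, zero at the start; "ft_torque": the same for the moment, N m; "grip_width": opening from 0.0 (shut) to 1.0 (fully open); "grasp_force": force on a finger pad.
Only numpy, scipy, OpenCV 4.12 (cv2) and the standard library are available. Lean on these libraries where they do the work, as an engineer would, in place of code of your own. Each camera call takes 0.05 s, during which the arm holds its last target. There are 200 camera calls.

## Working session

There is one attempt and no reset: what is moved stays moved. The work goes in short steps, Python scripts to look and compute and a shell command to move; the robot and the scene stay as the last step left them, time stands still between calls to the robot, and variables do not carry over. Pictures are saved under pics/ and viewed, at most 10 in all, crops included, and the job is handed in when it is done.

```bash
ls; mkdir -p pics
cat > h.py <<'E'
import numpy as np, cv2
from plant import env
def snap(n,save=None):
    s=env.snapshot(n)
    if save: cv2.imwrite('pics/'+save,cv2.cvtColor(s['color'],cv2.COLOR_RGB2BGR))
    return s
def KD(s):
    f=210/np.tan(np.radians(s['fovy'])/2)
    return np.array([[f,0,s['cx']],[0,f,s['cy']],[0,0,1]]),np.array(s['distortion'],float)
def atz(s,uv,z):
    K,D=KD(s);p=cv2.undistortPoints(np.array([[uv]],float),K,D)[0,0]
    T=np.array(s['extrinsics']);R,t=T[:3,:3],T[:3,3]
    c=-R.T@t;d=R.T@np.array([p[0],p[1],1]);return c+d*(z-c[2])/d[2]
def proj(s,P):
    K,D=KD(s);T=np.array(s['extrinsics'])
    return cv2.projectPoints(np.atleast_2d(np.array(P,float)),cv2.Rodrigues(T[:3,:3])[0],T[:3,3],K,D)[0][:,0]
E
python3 - <<'E'
from h import *
for n in('scene','top'):
    s=snap(n,n+'0.png')
    T=np.array(s['extrinsics']);print(n,-T[:3,:3].T@T[:3,3])
    for l in('magazine','rocker','tail','roller_1','conveyor','cup_blank','spare_roller'):
        for d in env.look_for(l,n):
            b=d['bbox'];print(l,round(d['confidence'],2),np.round(b),)
print(env.get_state())
E
```

```text
pics
scene [1.16889131 0.42852454 0.89287695]
magazine 0.56 [273. 200. 425. 310.]
rocker 0.76 [336. 207. 369. 227.]
tail 0.73 [337. 206. 369. 228.]
roller_1 0.62 [345. 188. 368. 210.]
roller_1 0.61 [389. 228. 408. 245.]
roller_1 0.58 [369. 223. 387. 242.]
roller_1 0.45 [359. 222. 374. 235.]
roller_1 0.44 [409. 226. 437. 242.]
roller_1 0.43 [343. 222. 353. 235.]
roller_1 0.31 [285. 170. 298. 191.]
conveyor 0.75 [119. 166. 248. 234.]
cup_blank 0.71 [338. 209. 369. 231.]
cup_blank 0.61 [224. 155. 236. 173.]
cup_blank 0.2 [391. 229. 408. 245.]
spare_roller 0.78 [282. 167. 297. 192.]
spare_roller 0.19 [160. 259. 179. 279.]
top [0.39330398 0.03963532 1.16881511]
magazine 0.95 [135. 218. 269. 280.]
rocker 0.77 [184. 240. 216. 246.]
tail 0.8 [181. 240. 214. 249.]
roller_1 0.75 [210. 295. 241. 323.]
roller_1 0.6 [140. 296. 168. 323.]
roller_1 0.57 [166. 233. 181. 254.]
roller_1 0.54 [151. 236. 165. 256.]
roller_1 0.48 [201. 227. 222. 257.]
roller_1 0.42 [186. 234. 199. 257.]
conveyor 0.97 [337. 151. 424. 286.]
cup_blank 0.5 [352. 256. 366. 275.]
spare_roller 0.6 [288. 284. 303. 300.]
{'time': 0.8, 'joints': array([ 1.10540896,  0.43446336,  0.02498657,  1.57319537, -0.01161682,
        1.1340086 , -0.07511799]), 'dq': array([-5.22189276e-04,  5.03044920e-04,  1.45439250e-03,  2.06139852e-05,
        6.64761014e-04, -1.11907269e-03, -1.00948354e-03]), 'joint_torque': array([ 5.87901013e-04, -6.67609906e+01,  9.83672775e-01, -3.14799786e+01,
       -6.06039329e-02,  3.26211727e-02,  4.86090869e-05]), 'tool_pos': array([ 0.22179391, -0.58433745,  0.21386625]), 'tool_rot': array([3.27498634e-05, 9.83602043e-01, 1.80352490e-01, 1.37292681e-05]), 'wrist_force': array([-0.31872895,  0.65754595, -0.16045355]), 'ft_torque': array([ 0.03322758, -0.01140053,  0.06312119]), 'grasp_force': 0.0, 'grip_width': 0.9999035767228357}
```

Run:
```python
import cv2
a=cv2.imread('pics/top0.png');cv2.imwrite('pics/top0b.png',cv2.resize(a[140:340,120:440],None,fx=2.5,fy=2.5,interpolation=3))
a=cv2.imread('pics/scene0.png');cv2.imwrite('pics/scene0b.png',cv2.resize(a[140:300,110:450],None,fx=2.35,fy=2.35,interpolation=3))
```

```text
(no output)
```

View pics/top0b.png

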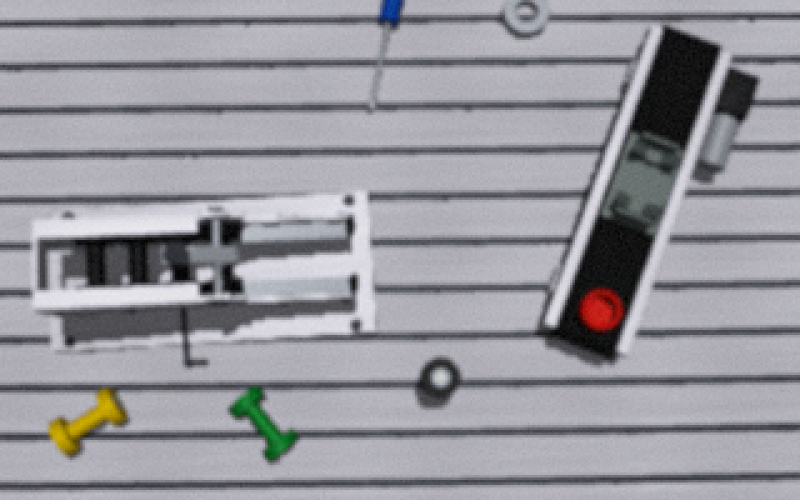

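View pics/scene0b.png

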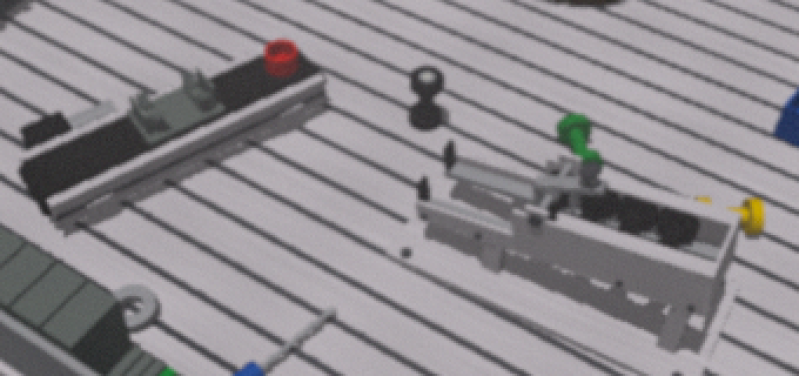

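Run:
```python
from h import *
s=snap('top')
f=lambda u,v,z:np.round(atz(s,(120+(u+.5)/2.5-.5,140+(v+.5)/2.5-.5),z),4)
print('plate corners z.01');C=[]
for p in((367,192),(374,330),(52,350)): C.append(f(*p,.01));print(p,C[-1])
C=np.array(C);print(np.linalg.norm(C[0]-C[1]),np.linalg.norm(C[1]-C[2]),'centre',(C[0]+C[2])/2)
print('screws');
for p in((350,200),(357,325),(68,342)):print(f(*p,.01))
print('stops',f(352,283,.08),f(350,225,.08))
print('cup',f(601,310,.08)); print('carrier corners')
for p in((632,132),(683,152),(655,233),(603,213)):print(f(*p,.08))
print('conveyor frame')
for p in((655,27),(733,50),(625,353),(548,322)):print(f(*p,.06))
print('spare',f(440,377,.07))
for l in('magazine','conveyor'):
    r=env.silhouettes(l,'top')[0]['region'].astype(np.uint8);c=max(cv2.findContours(r,0,2)[0],key=cv2.contourArea)
    print(l,cv2.minAreaRect(c),[np.round(atz(s,q,.05),3) for q in cv2.boxPoints(cv2.minAreaRect(c))])
```

```text
plate corners z.01
(367, 192) [0.6021 0.0717 0.01  ]
(374, 330) [0.4553 0.0652 0.01  ]
(52, 350) [0.4378 0.4019 0.01  ]
0.1469438328069606 0.3371544749814245 centre [0.51995 0.2368  0.01   ]
screws
[0.5936 0.09   0.01  ]
[0.4607 0.083  0.01  ]
[0.446  0.3854 0.01  ]
stops [0.4981 0.0851 0.08  ] [0.5561 0.087  0.08  ]
cup [ 0.4685 -0.1607  0.08  ]
carrier corners
[ 0.6487 -0.2004  0.08  ]
[ 0.6274 -0.2515  0.08  ]
[ 0.5447 -0.2184  0.08  ]
[ 0.5655 -0.167   0.08  ]
conveyor frame
[ 0.7672 -0.2351  0.06  ]
[ 0.7413 -0.3166  0.06  ]
[ 0.4267 -0.1867  0.06  ]
[ 0.4586 -0.1105  0.06  ]
spare [ 0.4054 -0.0008  0.07  ]
magazine ((200.17724609375, 248.31947326660156), (56.885520935058594, 135.69021606445312), 86.748046875) [array([0.579, 0.421, 0.05 ]), array([0.596, 0.071, 0.05 ]), array([0.45 , 0.064, 0.05 ]), array([0.434, 0.406, 0.05 ])]
conveyor ((377.3017578125, 217.624267578125), (50.095794677734375, 133.20803833007812), 22.380136489868164) [array([ 0.457, -0.086,  0.05 ]), array([ 0.782, -0.232,  0.05 ]), array([ 0.728, -0.353,  0.05 ]), array([ 0.407, -0.201,  0.05 ])]
```

```bash
cat >> h.py <<'E'
from scipy.spatial.transform import Rotation as Ro
MC=np.array([.520,.237,0]);MY=.05
CC=np.array([.5975,-.2105,0]);CY=-.385
def rz(a):return Ro.from_euler('z',a).as_matrix()
def mag(p):return MC+rz(MY)@np.array(p,float)
def conv(p):return CC+rz(CY)@np.array(p,float)
def to(p,yawdeg=None):
    st=env.get_state();w,x,y,z=st['tool_rot'];R=Ro.from_quat([x,y,z,w]).as_matrix()
    d=R.T@(np.array(p)-st['tool_pos'])/.03
    a=np.degrees(np.arctan2(R[1,0],R[0,0]))
    print('t',round(st['time'],2),'pos',np.round(st['tool_pos'],4),'yaw',round(a,1),'shift',np.round(d,2),'turn',None if yawdeg is None else round(-(yawdeg-a),1),'F',np.round(st['wrist_force'],1))
E
python3 -m pendant '[10.6,-11,-1.3,-72,10.6,-11,-1.3,-72,10.6,-11,-1.3,-72,10.6,-11,-1.3,-72,10.6,-11,-1.3,-72,10.6,-11,-1.3,-72,10.6,-11,-1.3,-72,10.6,-11,-1.3,-72,10.6,-11,-1.3,-72,10.6,-11,-1.3,-72,10.6,-11,-1.3,-72,10.6,-11,-1.3,-72]'
python3 -c "
from h import *
to([.467,.249,.25],92.9)"
```

```text
time: 1.95
tool_pos: [0.4052, -0.1555, 0.2542]
tool_rot: [0.001, 0.686, 0.728, 0.002]
wrist_force: [0.3, 0.3, 0.2]
grip_width: 1.0
grasp_force: 0.0
t 1.95 pos [ 0.4052 -0.1555  0.2542] yaw 93.4 shift [13.34  2.85  0.17] turn 0.5 F [0.3 0.3 0.2]
```

```bash
python3 -m pendant '[13.3,2.8,0,0,13.3,2.8,0,0,13.3,2.8,0,0,13.3,2.8,0,0,13.3,2.8,0,0,13.3,2.8,0,0,13.3,2.8,0,0,13.3,2.8,0,0,13.3,2.8,0,0,13.3,2.8,0,0,13.3,2.8,0,0,13.3,2.8,0,0]'
python3 - <<'E'
from h import *
to([.467,.249,.25],92.9)
s=snap('wrist','w1.png')
T=np.array(s['extrinsics']);print(-T[:3,:3].T@T[:3,3],T[2,:3])
pts={'pivot':(0,-.0244,.1221),'foot':(0,.0195,.133),'nose':(0,-.05,.092),'pocket':(0,-.13,.08),'c1':(.075,-.17,.01),'c2':(-.075,-.17,.01),'c3':(-.075,.17,.01)}
for k,v in pts.items():print(k,np.round(proj(s,mag(v))[0]))
for l in('tail','rocker','magazine'):
    for d in env.look_for(l,'wrist'):print(l,round(d['confidence'],2),np.round(d['bbox']))
t=snap('top')
for k,v in pts.items():print(k,np.round(proj(t,mag(v))[0]))
E
```

```text
time: 2.95
tool_pos: [0.4662, 0.2418, 0.2526]
tool_rot: [-0.001, 0.688, 0.725, 0.0]
wrist_force: [-0.1, -0.0, 0.2]
grip_width: 0.999
grasp_force: 0.0
t 2.95 pos [0.4662 0.2418 0.2526] yaw 93.0 shift [0.24 0.04 0.09] turn 0.1 F [-0.1 -0.   0.2]
[0.4625077  0.31794523 0.42337844] [ 0.01418728 -0.28307299 -0.95899343]
pivot [330. 230.]
foot [334. 192.]
nose [325. 242.]
pocket [321. 296.]
c1 [362. 294.]
c2 [266. 294.]
c3 [263.  52.]
tail 0.93 [319. 190. 356. 248.]
rocker 0.75 [319. 190. 354. 251.]
magazine 0.77 [263.  48. 396. 316.]
magazine 0.53 [320. 192. 353. 251.]
magazine 0.29 [217. 317. 249. 349.]
pivot [206. 242.]
foot [187. 243.]
nose [219. 243.]
pocket [252. 242.]
c1 [267. 216.]
c2 [270. 272.]
c3 [140. 280.]
```

View pics/w1.png

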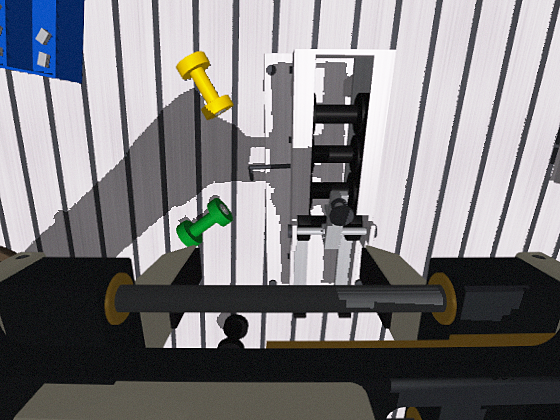

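Run:
```python
from h import *
s=snap('wrist')
a=cv2.cvtColor(s['color'],cv2.COLOR_RGB2BGR)
cv2.imwrite('pics/w1z.png',cv2.resize(a[140:320,250:420],None,fx=3.3,fy=3.3,interpolation=3))
for L in(.006,.01,.014,.018,.022):print(L,np.round(proj(s,mag((.0025,.0205-.408*L,.1325+.913*L)))[0],1), 'r',np.round(proj(s,mag((.0135,.0205-.408*L,.1325+.913*L)))[0],1))
print(proj(s,[mag((x,-.0244,.1221)) for x in(-.04,0,.04)]))
```

```text
0.006 [337.2 189.7] r [348.5 189.7]
0.01 [337.8 192.2] r [349.2 192.2]
0.014 [338.4 194.8] r [350.  194.7]
0.018 [339.  197.4] r [350.7 197.3]
0.022 [339.7 200. ] r [351.5 200. ]
[[292.24055504 226.01509759]
 [330.05731847 225.88770811]
 [367.76124852 225.74981794]]
```

View pics/w1z.png

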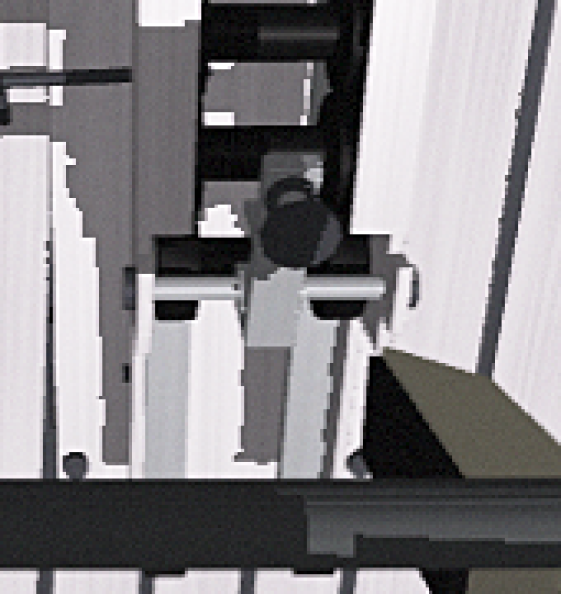

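Run:
```python
from h import *
s=snap('wrist')
to([.467,.249,.25],92.9)
for L in(0,.006,.01,.014,.018,.022):
    p=(.0025,.0103-.0015-.408*(L-.006),.1575+.913*(L-.006));e=mag(p)+[.011,0,0]
    print(L,np.round(p,4),np.round(proj(s,mag(p))[0],1),np.round(proj(s,e)[0],1))
sc=snap('scene');
for L in(.006,.014,.022):
    p=(.0025,.0103-.0015-.408*(L-.006),.1575+.913*(L-.006));print(np.round(proj(sc,mag(p))[0],1))
print(proj(sc,mag((0,-.0244,.1221))))
a=cv2.cvtColor(cv2.imread('pics/scene0.png'),cv2.COLOR_BGR2RGB)[:,:,::-1]
cv2.imwrite('pics/s0z.png',cv2.resize(a[190:250,310:390],None,fx=8,fy=8,interpolation=3))
```

```text
t 3.3 pos [0.4668 0.2384 0.253 ] yaw 92.7 shift [0.35 0.02 0.1 ] turn -0.2 F [ 0.1  0.1 -0.2]
0 [0.0025 0.0112 0.152 ] [339.5 200.3] [351.3 200.9]
0.006 [0.0025 0.0088 0.1575] [340.5 204.4] [352.4 204.9]
0.01 [0.0025 0.0072 0.1612] [341.2 207.2] [353.3 207.7]
0.014 [0.0025 0.0055 0.1648] [341.9 210. ] [354.1 210.6]
0.018 [0.0025 0.0039 0.1685] [342.6 213. ] [354.9 213.5]
0.022 [0.0025 0.0023 0.1721] [343.3 215.9] [355.8 216.5]
[361.3 216.4]
[360.4 213.7]
[359.6 210.9]
[[345.92419736 220.3465527 ]]
```

View pics/s0z.png

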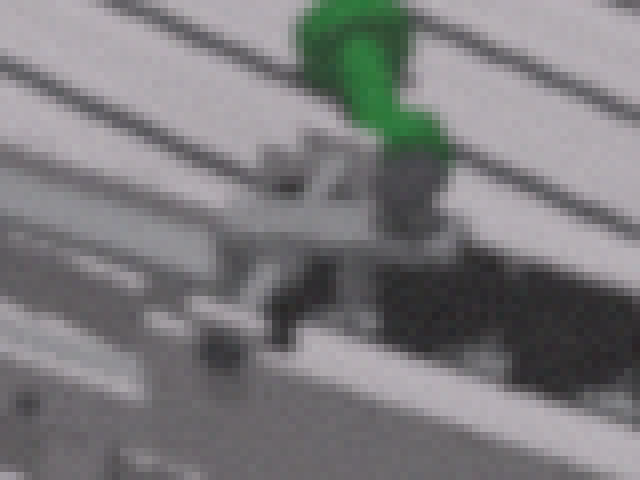

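```bash
python3 -m pendant '[0.37,1.82,0,0,0.37,1.82,0,0,0.37,1.82,0.5,0,0.37,1.82,1,0,0.37,1.82,1.53,0,0.37,1.82,1.53,0,0.37,1.82,1.53,0,0.37,1.82,1.53,0]' -1
python3 - <<'E'
from h import *
to(mag((.0015,.015,.207)),92.9)
s=snap('wrist','w2.png');st=env.get_state()
print(np.round(proj(s,[st['tool_pos']-[0,0,.022], mag((.0015,.0055,.165))])))
E
```

```text
time: 4.02
tool_pos: [0.5209, 0.2534, 0.2079]
tool_rot: [0.0, 0.69, 0.724, 0.0]
wrist_force: [0.1, 0.1, -0.1]
grip_width: 0.467
grasp_force: 0.0
t 4.02 pos [0.5209 0.2534 0.2079] yaw 92.8 shift [-0.05 -0.01  0.03] turn -0.1 F [ 0.1  0.1 -0.1]
[[280. 239.]
 [279. 243.]]
```

View pics/w2.png

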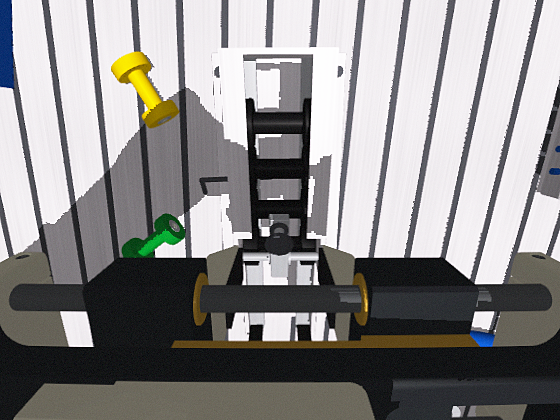

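```bash
python3 -m pendant '[-0.03,0,0,0,-0.03,0,0,0,-0.03,0,0,0,-0.03,0,0,0,-0.03,0,0.1,0,-0.03,0,0.2,0,-0.03,0,0.2,0]'; python3 -m pendant '[0,0,0.07,0,0,0,0.14,0,0,0,0.2,0,0,0,0.2,0]';python3 -m pendant '[0,0,0.07,0,0,0,0.14,0,0,0,0.2,0,0,0,0.2,0]'
```

```text
time: 4.65
tool_pos: [0.5203, 0.2521, 0.2001]
tool_rot: [-0.0, 0.69, 0.724, -0.001]
wrist_force: [0.2, -0.3, 0.2]
grip_width: 0.006
grasp_force: 0.0
time: 4.98
tool_pos: [0.5204, 0.2523, 0.1944]
tool_rot: [-0.0, 0.69, 0.724, -0.0]
wrist_force: [-0.2, 0.5, 0.9]
grip_width: 0.007
grasp_force: 0.0
time: 5.32
tool_pos: [0.5204, 0.2523, 0.1885]
tool_rot: [-0.0, 0.69, 0.724, -0.0]
wrist_force: [0.3, -0.9, 0.6]
grip_width: 0.005
grasp_force: 0.0
```

```bash
python3 -m pendant '[0,0,0.07,0,0,0,0.14,0,0,0,0.14,0]';python3 -m pendant '[0,0,0.07,0,0,0,0.14,0,0,0,0.14,0]'|grep -E 'pos|force'
```

```text
time: 5.57
tool_pos: [0.5204, 0.2523, 0.1843]
tool_rot: [-0.0, 0.69, 0.724, -0.0]
wrist_force: [0.3, 0.2, -0.2]
grip_width: 0.009
grasp_force: 0.0
tool_pos: [0.5204, 0.2523, 0.18]
wrist_force: [0.3, 0.9, 1.0]
grasp_force: 0.0
```

```bash
python3 -m pendant '[0,0,0.07,0,0,0,0.14,0,0,0,0.14,0]'|grep -E 'pos|force'
```

```text
tool_pos: [0.5204, 0.2523, 0.1758]
wrist_force: [0.3, -0.2, -0.2]
grasp_force: 0.0
```

```bash
python3 -m pendant '[0,0,0.07,0,0,0,0.14,0,0,0,0.14,0]'|grep -E 'pos|force:'
python3 - <<'E'
from h import *
s=snap('wrist','w3.png');st=env.get_state()
for z in(.145,.15,.155,.16):print(z,[np.round(proj(s,mag((.0015,y,z)))[0]) for y in(.0,.005,.01,.015,.02)])
a=cv2.imread('pics/w3.png');cv2.imwrite('pics/w3z.png',cv2.resize(a[180:290,200:360],None,fx=5,fy=5,interpolation=3))
E
```

```text
tool_pos: [0.5204, 0.2523, 0.1717]
wrist_force: [-0.6, 0.2, 0.5]
grasp_force: 0.0
0.145 [array([280., 257.]), array([280., 251.]), array([280., 244.]), array([280., 237.]), array([280., 231.])]
0.15 [array([280., 260.]), array([280., 253.]), array([280., 247.]), array([280., 240.]), array([280., 233.])]
0.155 [array([280., 263.]), array([280., 257.]), array([280., 250.]), array([280., 243.]), array([280., 236.])]
0.16 [array([280., 267.]), array([280., 260.]), array([280., 253.]), array([280., 246.]), array([280., 239.])]
```

View pics/w3z.png

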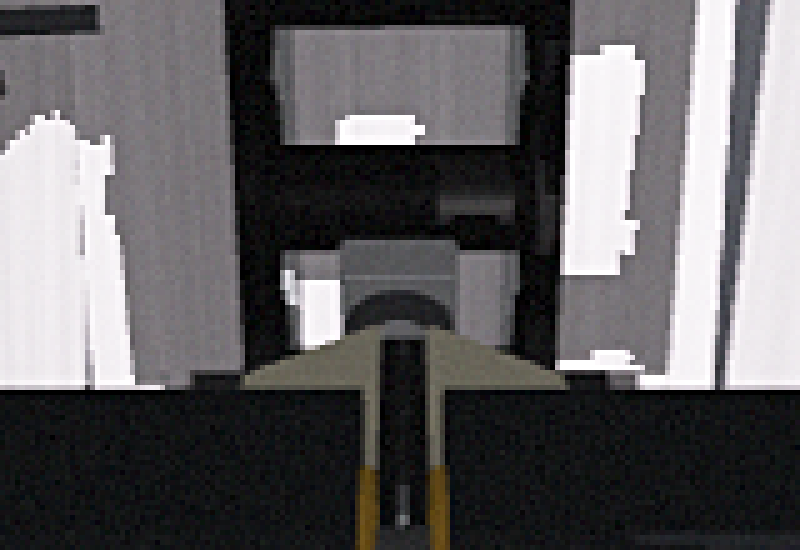

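Run:
```python
from h import *
print(env.tip_reach)
s=snap('scene','s3.png');st=env.get_state();p=st['tool_pos']
w,x,y,z=st['tool_rot'];R=Ro.from_quat([x,y,z,w]).as_matrix()
a=cv2.imread('pics/s3.png');x0,y0,k=300,150,8
a=cv2.resize(a[y0:y0+70,x0:x0+100],None,fx=k,fy=k,interpolation=3)
for q,c in((p-[0,0,env.tip_reach],(0,0,255)),(p-[0,0,env.tip_reach]+R[:,0]*.0095,(0,255,0)),(p-[0,0,env.tip_reach]-R[:,0]*.0095,(255,0,0)),(p+[0,0,.044],(0,255,255))):
    u=proj(s,q)[0];print(u);cv2.circle(a,(int((u[0]-x0+.5)*k),int((u[1]-y0+.5)*k)),4,c,1)
cv2.imwrite('pics/s3z.png',a)
```

```text
0.022
[363.75253727 219.43415719]
[367.74586277 221.0885774 ]
[359.78248278 217.78958391]
[368.6829101  198.97700888]
```

View pics/s3z.png

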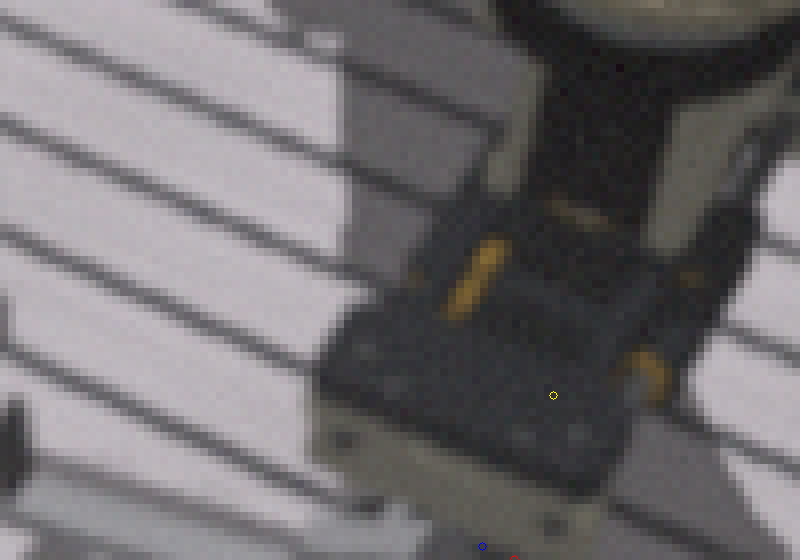

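```bash
python3 - <<'E'
from h import *
s=snap('scene');p=env.get_state()['tool_pos'];print(p)
for z in(.024,.034,.044,.054):
  for u in((338.3,206.4),(374.5,215.1)):
    q=atz(s,u,p[2]+z)-p;print(z,np.round(rz(-MY)@q,4))
w=cv2.imread('pics/s3.png')
cv2.imwrite('pics/s3y.png',cv2.resize(w[195:255,320:410],None,fx=8,fy=8,interpolation=3))
E
python3 -m pendant '[0,0,0.05,0,0,0,0.1,0,0,0,0.1,0]'|grep -E 'pos|force:'
```

```text
[0.5205885  0.25247543 0.17211176]
0.024 [ 0.0341 -0.0522  0.024 ]
0.024 [0.018  0.0238 0.024 ]
0.034 [ 0.043  -0.0494  0.034 ]
0.034 [0.0272 0.0255 0.034 ]
0.044 [ 0.0519 -0.0466  0.044 ]
0.044 [0.0363 0.0273 0.044 ]
0.054 [ 0.0608 -0.0438  0.054 ]
0.054 [0.0455 0.029  0.054 ]
tool_pos: [0.5205, 0.2523, 0.1688]
wrist_force: [-1.2, -0.4, 0.2]
grasp_force: 0.0
```

View pics/s3y.png

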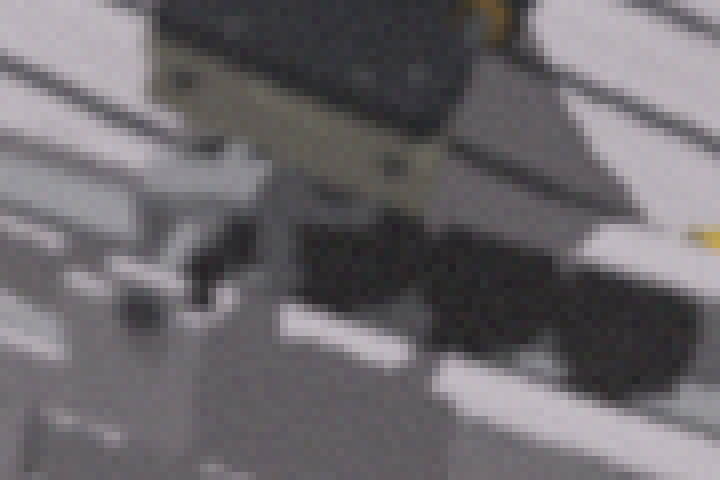

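Run:
```python
from h import *
w=snap('wrist');sc=snap('scene');tp=snap('top');st=env.get_state()
T=np.array(w['extrinsics']);R=T[:3,:3];c0=-R.T@T[:3,3]-st['tool_pos'];print('camoff',c0)
def ray(s,uv,c=None):
    K,D=KD(s);p=cv2.undistortPoints(np.array([[uv]],float),K,D)[0,0];T=np.array(s['extrinsics']);R=T[:3,:3]
    d=R.T@np.array([p[0],p[1],1]);return (-R.T@T[:3,3] if c is None else c),d/np.linalg.norm(d)
def tri(rs):
    A=0;b=0
    for c,d in rs:
        P=np.eye(3)-np.outer(d,d);A=A+P;b=b+P@c
    x=np.linalg.solve(A,b);return np.round(rz(-MY)@(x-MC),4),[round(1e3*np.linalg.norm((np.eye(3)-np.outer(d,d))@(x-c)),1) for c,d in rs]
r1=ray(w,(340.9,209.7),np.array([.4668,.2384,.253])+c0)
r2=ray(w,(280,238),np.array([.5209,.2534,.2079])+c0)
rs=ray(sc,(361.4,211));rt=ray(tp,(120+218/2.5,140+254/2.5))
print('w1+scene',tri([r1,rs]),'w2+scene',tri([r2,rs]),'all',tri([r1,r2,rs]))
print('dist',w['distortion'],w['fovy'])
for tx in(-.0095,0,.0095):
  print(tx,[np.round(proj(w,st['tool_pos']+rz(MY)@np.array([0,tx,z]))[0]) for z in(-.022,0,.022,.044)])
```

```text
camoff [-0.00352257  0.07628817  0.17042786]
w1+scene (array([0.    , 0.0068, 0.1709]), [np.float64(1.1), np.float64(1.1)]) w2+scene (array([0.0012, 0.0085, 0.171 ]), [np.float64(2.9), np.float64(2.9)]) all (array([0.0007, 0.0081, 0.1702]), [np.float64(0.6), np.float64(3.2), np.float64(2.7)])
dist [-0.02536362  0.          0.          0.          0.        ] 69.6956649308914
-0.0095 [array([280., 252.]), array([280., 267.]), array([280., 285.]), array([280., 308.])]
0 [array([280., 239.]), array([280., 253.]), array([280., 269.]), array([280., 291.])]
0.0095 [array([280., 226.]), array([280., 238.]), array([280., 253.]), array([280., 273.])]
```

```bash
python3 -m pendant '[0,0,0.07,0,0,0,0.13,0,0,0,0.13,0]'|grep -E 'pos|force:'
```

```text
tool_pos: [0.5204, 0.2523, 0.1648]
wrist_force: [0.2, 0.4, -0.9]
grasp_force: 0.0
```

```bash
python3 -m pendant '[0,0,0.07,0,0,0,0.13,0,0,0,0.13,0]'|grep -E 'pos|force:'
```

```text
tool_pos: [0.5204, 0.2523, 0.1609]
wrist_force: [0.0, 0.0, -1.1]
grasp_force: 0.0
```

```bash
python3 -m pendant '[0,0,0.07,0,0,0,0.13,0,0,0,0.13,0]'|grep -E 'pos|force:'
```

```text
tool_pos: [0.5207, 0.2541, 0.1581]
wrist_force: [-1.6, 1.1, 6.5]
grasp_force: 3.1
```

Run:
```python
from h import *
for n in('scene','wrist'):
    s=snap(n,n+'_c.png')
    for l in('rocker','tail'):
        for d in env.look_for(l,n)[:2]:print(n,l,round(d['confidence'],2),np.round(d['bbox']))
to([.52,.25,.16]);st=env.get_state();print(st['ft_torque'],st['grasp_force'],st['grip_width'])
a=cv2.imread('pics/scene_c.png').astype(int);b=cv2.imread('pics/s3.png').astype(int)
# compare track region (rollers/arm nose) unaffected by gripper
def crop(f,r,c,k):
    x=cv2.imread('pics/'+f);return cv2.resize(x[r[0]:r[1],c[0]:c[1]],None,fx=k,fy=k,interpolation=3)
L=np.hstack([crop(f,(195,250),(325,390),6) for f in('scene0.png','scene_c.png')])
M=np.hstack([crop('w3.png',(205,265),(235,300),6),crop('wrist_c.png',(205,265),(235,300),6)])
L=L[:300];M=M[:300];w=min(L.shape[1],M.shape[1]);cv2.imwrite('pics/cmp.png',np.vstack([L[:,:w],M[:,:w]]))
```

```text
scene rocker 0.74 [337. 215. 358. 229.]
scene rocker 0.43 [276. 198. 426. 310.]
scene tail 0.67 [338. 213. 364. 228.]
scene tail 0.16 [274. 202. 424. 307.]
wrist rocker 0.54 [263. 233. 292. 246.]
wrist tail 0.68 [266. 234. 296. 247.]
t 7.92 pos [0.5207 0.2539 0.1583] yaw 92.8 shift [-0.13 -0.03 -0.06] turn None F [-1.5  2.4  4.8]
[ 0.45986878  0.26873693 -0.02583235] 2.8999023164942628 0.0054212788963858985
```

```bash
python3 -m pendant '[0,0,0.05,0,0,0,0.1,0,0,0,0.1,0]'|grep -E 'pos|force:'
```

```text
tool_pos: [0.5207, 0.256, 0.1561]
wrist_force: [-2.9, 5.0, 9.3]
grasp_force: 5.1
```

```bash
python3 -m pendant '[0,0,0.05,0,0,0,0.1,0,0,0,0.1,0]'|grep -E 'pos|force:'
```

```text
tool_pos: [0.5207, 0.258, 0.1539]
wrist_force: [-4.2, 8.8, 14.2]
grasp_force: 6.8
```

```bash
cp pics/wrist_c.png pics/wc_prev.png
python3 - <<'E'
from h import *
snap('scene','scene_d.png');snap('wrist','wrist_d.png')
st=env.get_state();print(st['wrist_force'],st['ft_torque'],st['tool_pos'])
E
python3 -m pendant '[0,0,-0.2,0,0,0,-0.4,0,0,0,-0.5,0,0,0,-0.5,0]'|grep -E 'pos|force:'
python3 - <<'E'
from h import *
to(mag((.0015,.015,.17)),92.9)
snap('scene','scene_e.png');s=snap('wrist','wrist_e.png');st=env.get_state();print(st['ft_torque'])
def c(f,r,cc,k):
    x=cv2.imread('pics/'+f);return cv2.resize(x[r[0]:r[1],cc[0]:cc[1]],None,fx=k,fy=k,interpolation=3)
A=np.hstack([c(f,(180,240),(325,391),6) for f in('scene0.png','scene_d.png')])
B=np.hstack([c(f,(200,240),(247,313),6) for f in('w3.png','wrist_d.png')])
print(A.shape,B.shape);cv2.imwrite('pics/cmp.png',np.vstack([A[:360],B]))
E
```

```text
[-3.95279539  9.33633808 13.30081288] [2.13185739 0.80946073 0.03452137] [0.52064911 0.25790889 0.15402663]
tool_pos: [0.521, 0.252, 0.1669]
wrist_force: [-0.0, 0.1, 0.0]
grasp_force: 0.0
t 8.85 pos [0.521  0.252  0.1669] yaw 92.7 shift [ 0.   -0.01 -0.1 ] turn -0.2 F [-0.   0.1  0. ]
[ 0.01843817 -0.14153023  0.00434061]
(360, 792, 3) (240, 792, 3)
```

View pics/cmp.png

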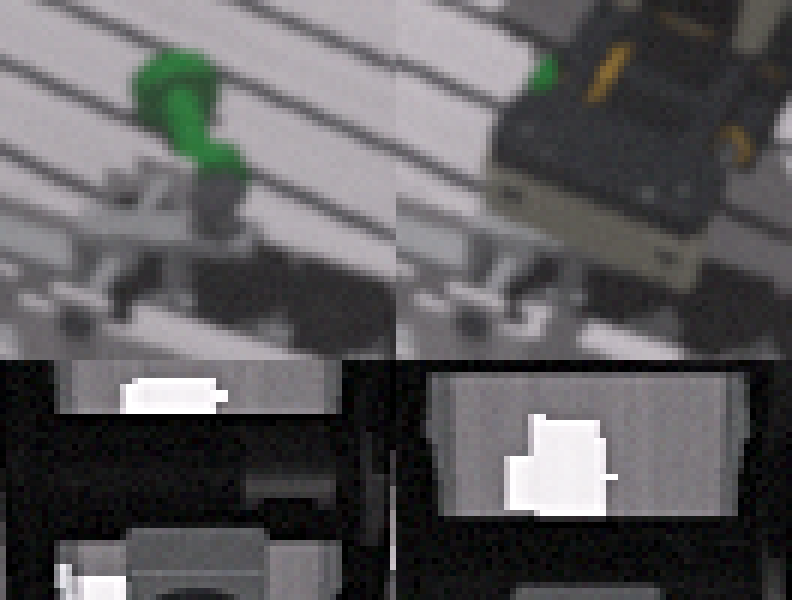

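```bash
python3 -m pendant '[-0.13,-0.03,0,0,-0.13,-0.03,0.1,0,-0.13,-0.03,0.23,0,-0.13,-0.03,0.23,0]'|grep -E 'pos|force:'; python3 -m pendant '[0.05,0,0.05,0,0.11,0,0.1,0,0.17,0,0.15,0,0.17,0,0.15,0]'|grep -E 'pos|force:'
```

```text
tool_pos: [0.52, 0.2488, 0.1591]
wrist_force: [0.7, -1.1, 3.5]
grasp_force: 1.6
tool_pos: [0.5196, 0.2539, 0.1547]
wrist_force: [1.1, -0.9, 3.2]
grasp_force: 1.6
```

```bash
python3 -m pendant '[0.05,0,0.05,0,0.1,0,0.1,0,0.15,0,0.16,0,0.15,0,0.16,0]'|grep -E 'pos|force:'; python3 -m pendant '[0.05,0,0.06,0,0.1,0,0.12,0,0.14,0,0.17,0,0.14,0,0.17,0]'|grep -E 'pos|force:'
```

```text
tool_pos: [0.5194, 0.2584, 0.1499]
wrist_force: [0.4, -0.3, 2.6]
grasp_force: 1.6
tool_pos: [0.5192, 0.2624, 0.1447]
wrist_force: [1.0, -1.7, 2.8]
grasp_force: 1.5
```

```bash
python3 -m pendant '[0.03,0,0.08,0,0.07,0,0.15,0,0.11,0,0.22,0,0.11,0,0.22,0]'|grep -E 'pos|force:'; python3 -m pendant '[0.03,0,0.05,0,0.05,0,0.1,0,0.05,0,0.1,0]'|grep -E 'pos|force:'
```

```text
tool_pos: [0.5191, 0.2663, 0.1384]
wrist_force: [-0.0, -0.0, 4.3]
grasp_force: 2.3
tool_pos: [0.519, 0.2679, 0.1356]
wrist_force: [0.1, 0.3, 5.3]
grasp_force: 2.8
```

```bash
python3 -m pendant '[0.01,0,0.03,0,0.02,0,0.05,0,0.02,0,0.05,0]'|grep -E 'pos|force:'; python3 -m pendant '[0.01,0,0.02,0,0.02,0,0.035,0,0.02,0,0.035,0]'|grep -E 'pos|force:'
```

```text
tool_pos: [0.519, 0.2686, 0.1343]
wrist_force: [-0.6, 0.6, 6.5]
grasp_force: 3.0
tool_pos: [0.5189, 0.2691, 0.1333]
wrist_force: [-0.9, 1.3, 6.3]
grasp_force: 3.1
```

```bash
python3 -m pendant '[0.01,0,0.02,0,0.02,0,0.035,0,0.02,0,0.035,0]'|grep -E 'pos|force:';python3 - <<'E'
from h import *
for n in('top','scene'):
    s=snap(n,n+'_p.png');print(n,'pocket',proj(s,mag((0,-.13,.08)))[0])
    for d in env.look_for('roller_1',n):print(round(d['confidence'],2),np.round(d['bbox']))
E
```

```text
tool_pos: [0.5189, 0.2696, 0.1322]
wrist_force: [-0.3, 0.6, 6.9]
grasp_force: 3.1
top pocket [251.61125017 241.58354065]
0.79 [140. 297. 173. 324.]
0.67 [217. 228. 237. 252.]
scene pocket [303.96447192 214.93426258]
0.76 [307. 206. 334. 234.]
0.74 [427. 225. 436. 242.]
0.63 [346. 190. 363. 205.]
0.59 [383. 227. 401. 244.]
0.52 [365. 224. 383. 239.]
```

```bash
python3 -m pendant '[0,0,0,0,0,0,0,0,0,0,0,0,0,0,0,0,0,0,0,0,0,0,0,0]'|grep -E 'pos|force:';python3 - <<'E'
from h import *
for n in('top','scene'):
    s=snap(n,n+'_q.png');print(n,'pocket',proj(s,mag((0,-.13,.08)))[0])
    for d in env.look_for('roller_1',n):print(round(d['confidence'],2),np.round(d['bbox']))
E
```

```text
tool_pos: [0.5189, 0.2696, 0.1323]
wrist_force: [0.6, 0.7, 6.0]
grasp_force: 3.1
top pocket [251.61125017 241.58354065]
0.63 [244. 226. 264. 256.]
0.53 [138. 295. 172. 323.]
scene pocket [303.96447192 214.93426258]
0.7 [290. 198. 318. 229.]
0.67 [385. 224. 402. 246.]
0.5 [425. 223. 435. 243.]
0.48 [379. 227. 384. 234.]
```

```bash
python3 -m pendant '[-0.15,0,-0.2,0,-0.4,0,-0.5,0,-0.7,0,-0.95,0,-0.7,0,-2,0,-0.7,0,-3,0,-0.7,0,-3.3,0]'|grep -E 'pos|force:';python3 - <<'E'
from h import *
w=snap('wrist');sc=snap('scene','scene_r.png');tp=snap('top','top_r.png');st=env.get_state()
T=np.array(w['extrinsics']);R=T[:3,:3];c0=np.array([-.0035,.0763,.1704])
def ray(s,uv,c=None):
    K,D=KD(s);p=cv2.undistortPoints(np.array([[uv]],float),K,D)[0,0];T=np.array(s['extrinsics']);R=T[:3,:3]
    d=R.T@np.array([p[0],p[1],1]);return (-R.T@T[:3,3] if c is None else c),d/np.linalg.norm(d)
def tri(rs):
    A=0;b=0
    for c,d in rs:
        P=np.eye(3)-np.outer(d,d);A=A+P;b=b+P@c
    x=np.linalg.solve(A,b);return np.round(rz(-MY)@(x-MC),4),[round(1e3*np.linalg.norm((np.eye(3)-np.outer(d,d))@(x-c)),1) for c,d in rs]
cw=np.array([.4668,.2384,.253])+c0
pr=lambda p:np.round(proj(w,p)[0],1)
print('front end arm',tri([ray(w,(333.5,244.5),cw),ray(sc,(337.8,217))]))
print('arm tail end',tri([ray(w,(337,186),cw),ray(sc,(366.5,220))]))
for n,s in(('scene',sc),('top',tp)):
    for l in('roller_1','rocker'):
        for d in env.look_for(l,n)[:5]:print(n,l,round(d['confidence'],2),np.round(d['bbox']))
E
```

```text
tool_pos: [0.5208, 0.2483, 0.2351]
wrist_force: [0.6, 1.2, 0.5]
grasp_force: 0.0
front end arm (array([ 0.0046, -0.0429,  0.1271]), [np.float64(0.5), np.float64(0.5)])
arm tail end (array([0.0006, 0.0233, 0.1505]), [np.float64(1.9), np.float64(1.9)])
scene roller_1 0.75 [372. 221. 391. 237.]
scene roller_1 0.73 [355. 220. 370. 237.]
scene roller_1 0.69 [288. 200. 317. 230.]
scene roller_1 0.69 [422. 222. 436. 240.]
scene roller_1 0.62 [345. 193. 364. 207.]
scene rocker 0.72 [119. 162. 249. 237.]
scene rocker 0.61 [336. 211. 368. 227.]
scene rocker 0.54 [223. 157. 237. 170.]
scene rocker 0.26 [274. 199. 423. 310.]
top roller_1 0.85 [244. 224. 263. 260.]
top roller_1 0.52 [140. 306. 156. 322.]
top roller_1 0.45 [211. 233. 215. 237.]
top rocker 0.48 [244. 226. 264. 259.]
```

```bash
python3 -m pendant '[-4.7,0,0,90,-4.7,0,0,90,-4.7,0,0,90,-4.7,0,0.5,90,-4.7,0,1,90,-4.7,0,1,90,-4.7,0,1,90,-4.7,0,1,90,-4.7,0,1,90,-4.7,0,1,90,-4.7,0,1,90,-4.7,0,1,90]' 0.3 |grep -E 'pos|force:|width'
python3 -m pendant '[0,0,0,5,0,0,0,5,0,0,0,5]' |grep width
python3 - <<'E'
from h import *
to(mag((.001,-.13,.12)),2.9)
s=snap('wrist','w5.png');print('pocket',proj(s,mag((0,-.13,.08)))[0],'ends',proj(s,[mag((x,-.13,.08)) for x in(-.035,.035)]).round(1).tolist())
for d in env.look_for('roller_1','wrist')[:6]:print(round(d['confidence'],2),np.round(d['bbox']))
for d in env.silhouettes('roller_1','wrist')[:2]:print(round(d['confidence'],2),np.round(d['bbox']),d['region'].sum())
st=env.get_state();w,x,y,z=st['tool_rot'];R=Ro.from_quat([x,y,z,w]).as_matrix()
print('tips',[np.round(proj(s,st['tool_pos']+R@np.array([tx,ty,-.018]))[0]) for tx in(-.0095,.0095) for ty in(-.03,.03)])
E
```

```text
tool_pos: [0.5261, 0.1069, 0.1998]
wrist_force: [0.3, -0.5, 0.4]
grip_width: 0.65
grasp_force: 0.0
grip_width: 0.649
t 14.62 pos [0.5262 0.1071 0.2001] yaw 2.0 shift [ 0.05 -0.01  2.67] turn -0.9 F [0.5 0.1 0.6]
pocket [279.52989749 203.21171956] ends [[280.0, 236.1], [279.0, 168.1]]
0.93 [ 52. 189.  95. 250.]
0.88 [101. 174. 153. 248.]
0.85 [144. 172. 196. 250.]
0.71 [259. 164. 302. 242.]
0.67 [219. 311. 251. 336.]
0.84 [221. 312. 252. 335.] 488
0.66 [ 76. 199. 190. 252.] 2851
tips [array([226., 282.]), array([332., 282.]), array([225., 251.]), array([334., 251.])]
```

```bash
python3 -m pendant '[0,0,1,-1,0,0,2,-1,0,0,3,-1,0,0,3.7,-1,0,0,4,-1,0,0,4,-1]' |grep -E 'pos|force:'
python3 -m pendant '[0,0,0.15,0,0,0,0.3,0,0,0,0.45,0,0,0,0.45,0]' |grep -E 'pos|force:'
```

```text
tool_pos: [0.5254, 0.1066, 0.079]
wrist_force: [0.6, -0.4, -0.1]
grasp_force: 0.0
tool_pos: [0.5269, 0.1071, 0.0674]
wrist_force: [0.4, 0.3, -0.3]
grasp_force: 0.0
```

```bash
python3 -m pendant '[0,0,0.12,0,0,0,0.24,0,0,0,0.24,0]' |grep -E 'pos|force:'
python3 -m pendant '[0,0,0.1,0,0,0,0.2,0,0,0,0.2,0]' |grep -E 'pos|force:'
python3 - <<'E'
from h import *
to(mag((.001,-.13,.054)),2.9)
s=snap('wrist','w6.png');print('pocket',proj(s,mag((0,-.13,.08)))[0])
for l in('roller_1','rocker'):
  for d in env.look_for(l,'wrist')[:6]:print(l,round(d['confidence'],2),np.round(d['bbox']))
E
```

```text
tool_pos: [0.5265, 0.1069, 0.0598]
wrist_force: [-0.3, -0.3, -0.5]
grasp_force: 0.0
tool_pos: [0.5264, 0.107, 0.0537]
wrist_force: [0.6, -0.5, 0.2]
grasp_force: 0.0
t 16.1 pos [0.5264 0.107  0.0537] yaw 2.8 shift [ 0.04 -0.01 -0.01] turn -0.1 F [ 0.6 -0.5  0.2]
pocket [278.9198999  274.09648435]
roller_1 0.62 [240. 198. 322. 343.]
roller_1 0.57 [ 15. 212. 104. 285.]
```

```bash
python3 -m pendant '[0,0,0,0,0,0,0,0,0,0,0,0,0,0,0,0,0,0,0,0,0,0,0,0,0,0,0,0,0,0,0,0]' -1
```

```text
time: 16.92
tool_pos: [0.5267, 0.1071, 0.0542]
tool_rot: [0.0, 1.0, 0.025, -0.0]
wrist_force: [-1.3, 0.7, -0.4]
grip_width: 0.186
grasp_force: 30.0
```

```bash
python3 -m pendant '[0,0,-0.2,0,0,0,-0.5,0,0,0,-1.2,0,0,0,-2,0,0,0,-3,0,0,0,-4,0,0,0,-4.5,0,0,0,-4.5,0]' |grep -E 'pos|force|width'
python3 - <<'E'
from h import *
to(conv((0,0,.18)),-22.1)
s=snap('wrist');st=env.get_state()
print(np.round(proj(s,st['tool_pos']+[0,0,.026])[0]))
for d in env.look_for('roller_1','wrist')[:6]:print(round(d['confidence'],2),np.round(d['bbox']))
E
```

```text
tool_pos: [0.5289, 0.1079, 0.194]
wrist_force: [0.4, -0.5, -1.3]
grip_width: 0.189
grasp_force: 30.0
t 17.58 pos [0.5289 0.1079 0.194 ] yaw 2.8 shift [ 1.76 10.71  0.46] turn 24.9 F [ 0.4 -0.5 -1.3]
[280. 273.]
0.92 [145. 175. 195. 254.]
0.81 [240. 198. 320. 339.]
0.75 [ 60. 278. 110. 332.]
0.63 [107. 178. 152. 252.]
0.56 [ 62. 196.  90. 250.]
```

```bash
python3 -m pendant '[1.8,10.7,0,25,1.8,10.7,0,25,1.8,10.7,0,25,1.8,10.7,0,25,1.8,10.7,0,25,1.8,10.7,0,25,1.8,10.7,0,25,1.8,10.7,0,25,1.8,10.7,0,25,1.8,10.7,0,25,1.8,10.7,0,25,1.8,10.7,0,25]' |grep -E 'pos|force|width'
python3 - <<'E'
from h import *
to(conv((0,0,.13)),-22.1)
s=snap('wrist','w7.png');t=snap('top','t7.png')
for n,q in(('wrist',s),('top',t)):
    print(n,'carrier',proj(q,[conv((x,y,.08)) for x,y in((-.047,-.03),(-.047,.03),(.047,.03),(.047,-.03))]).round().tolist())
    for l in('conveyor','seat','cup_blank','roller_1'):
        for d in env.look_for(l,n)[:3]:print(n,l,round(d['confidence'],2),np.round(d['bbox']))
E
```

```text
tool_pos: [0.5962, -0.2087, 0.1884]
wrist_force: [-0.1, 0.5, -1.1]
grip_width: 0.187
grasp_force: 30.0
t 18.68 pos [ 0.5962 -0.2087  0.1884] yaw -22.0 shift [0.07 0.04 1.95] turn 0.1 F [-0.1  0.5 -1.1]
wrist carrier [[311.0, 250.0], [251.0, 250.0], [248.0, 155.0], [314.0, 155.0]]
wrist conveyor 0.69 [236.   7. 376. 252.]
wrist seat 0.9 [236.   3. 374. 254.]
wrist seat 0.68 [  0.  76.  38. 205.]
wrist roller_1 0.79 [240. 200. 321. 342.]
top carrier [[383.0, 234.0], [360.0, 225.0], [372.0, 191.0], [395.0, 200.0]]
top conveyor 0.89 [338. 148. 401. 285.]
top seat 0.77 [337. 150. 402. 281.]
top seat 0.43 [166. 237. 182. 255.]
top cup_blank 0.7 [352. 257. 367. 273.]
top roller_1 0.62 [212. 294. 242. 324.]
top roller_1 0.54 [139. 297. 172. 321.]
top roller_1 0.53 [378. 210. 399. 221.]
```

Run:
```python
from h import *
s=snap('wrist');g=cv2.cvtColor(s['color'],cv2.COLOR_RGB2GRAY)
t0=cv2.cvtColor(cv2.imread('pics/top0.png'),cv2.COLOR_BGR2GRAY);ts=snap('top')
def prof(s,g,pts):
    uv=proj(s,pts).astype(np.float32);return cv2.remap(g,uv[:,0].copy(),uv[:,1].copy(),1).ravel()
ys=np.arange(-.064,.0641,.004);xs=np.arange(-.07,.0901,.004)
print('y',(ys*1e3).astype(int).tolist())
for n,S,G in(('wrist',s,g),('top',ts,t0)):
    for x in(-.08,.08,.1,.12):
        if n=='wrist' and x<0:continue
        for z in(.055,): print(n,'x',x,prof(S,G,[conv((x,y,z)) for y in ys]).tolist())
print('x',(xs*1e3).astype(int).tolist())
for n,S,G in(('wrist',s,g),('top',ts,t0)):
    for y in(-.02,0,.02):print(n,'y',y,prof(S,G,[conv((x,y,.063)) for x in xs]).tolist())
```

```text
y [-64, -60, -55, -51, -47, -43, -39, -35, -31, -27, -23, -19, -15, -11, -7, -3, 0, 4, 8, 12, 16, 20, 24, 28, 32, 36, 40, 44, 48, 52, 56, 60, 64]
wrist x 0.08 [220, 219, 182, 161, 122, 248, 247, 254, 27, 27, 27, 27, 28, 25, 28, 27, 31, 29, 29, 27, 27, 26, 30, 30, 249, 247, 246, 224, 230, 192, 95, 80, 79]
wrist x 0.1 [225, 227, 183, 162, 121, 248, 249, 255, 22, 27, 25, 25, 28, 27, 28, 28, 30, 27, 24, 30, 29, 34, 27, 28, 248, 249, 246, 229, 234, 230, 230, 232, 227]
wrist x 0.12 [55, 59, 68, 65, 12, 250, 249, 255, 24, 34, 30, 30, 33, 33, 24, 32, 24, 30, 26, 31, 30, 20, 29, 32, 255, 250, 248, 249, 232, 231, 231, 229, 235]
top x -0.08 [150, 165, 176, 181, 179, 197, 208, 189, 96, 26, 18, 19, 19, 17, 14, 18, 19, 14, 20, 13, 20, 18, 14, 37, 141, 208, 208, 143, 56, 79, 109, 137, 158]
top x 0.08 [153, 158, 139, 116, 123, 182, 206, 193, 102, 24, 18, 17, 16, 14, 17, 17, 18, 20, 21, 17, 17, 17, 19, 29, 126, 198, 208, 154, 85, 141, 172, 177, 180]
top x 0.1 [155, 155, 138, 112, 105, 170, 205, 187, 96, 18, 15, 15, 17, 16, 15, 18, 16, 20, 16, 18, 11, 18, 14, 36, 134, 201, 204, 153, 100, 125, 172, 181
[... 748 characters left out ...]
, 21, 20, 25, 20, 19, 26, 13, 10, 9, 10, 10, 135, 143, 139, 136, 143, 101, 96, 95, 56, 156, 125, 149, 114, 26, 30, 29, 25, 29, 28, 24, 29, 25, 30]
top y -0.02 [20, 20, 16, 16, 17, 15, 39, 60, 56, 71, 64, 55, 65, 70, 93, 110, 110, 107, 110, 107, 110, 109, 99, 55, 33, 50, 65, 68, 57, 51, 64, 54, 24, 15, 16, 19, 15, 15, 16, 20, 18]
top y 0 [18, 15, 13, 17, 18, 15, 25, 33, 38, 72, 95, 109, 113, 112, 108, 112, 113, 111, 112, 112, 109, 111, 102, 74, 65, 102, 108, 92, 45, 38, 71, 58, 20, 16, 15, 16, 21, 13, 18, 21, 17]
top y 0.02 [22, 18, 14, 22, 18, 16, 47, 85, 79, 50, 52, 62, 80, 88, 99, 111, 113, 113, 113, 113, 111, 110, 85, 53, 37, 56, 72, 83, 83, 80, 46, 22, 21, 17, 17, 17, 21, 18, 21, 15, 20]
```

Run:
```python
from h import *
s=snap('wrist');st=env.get_state();w,x,y,z=st['tool_rot'];R=Ro.from_quat([x,y,z,w]).as_matrix()
a=np.linspace(0,2*np.pi,40)
for dz in(.020,.026,.03):
  P=[st['tool_pos']+R@np.array([ex,.02*np.cos(t),-dz+.02*np.sin(t)]) for ex in(-.035,-.021,.021,.035) for t in a]
  u=proj(s,P);print(dz,u.min(0).round(1),u.max(0).round(1))
print([np.round(d['bbox'],1) for d in env.look_for('roller_1','wrist')[:1]])
to(conv((.004,-.0012,.10)),-22.1)
```

```text
0.02 [240.9 198.6] [318.4 346.8]
0.026 [239.3 201.2] [319.9 355.2]
0.03 [238.3 203. ] [320.9 361.1]
[array([239.2, 201.6, 321.7, 342.3])]
t 19.38 pos [ 0.5966 -0.2109  0.1892] yaw -22.2 shift [0.16 0.02 2.97] turn -0.1 F [-0.2 -1.  -0.7]
```

```bash
python3 -m pendant '[0.16,0.03,0,0,0.16,0.03,0.8,0,0.16,0.03,1.6,0,0.16,0.03,2.4,0,0.16,0.03,2.9,0,0.16,0.03,2.9,0]' |grep -E 'pos|force:'
python3 - <<'E'
from h import *
to(conv((.004,-.0012,.085)),-22.1)
s=snap('wrist');g=cv2.cvtColor(s['color'],cv2.COLOR_RGB2GRAY)
ys=np.arange(-.048,.0481,.003);xs=np.arange(.02,.08,.002)
def prof(pts):
    uv=proj(s,pts).astype(np.float32);return cv2.remap(g,uv[:,0].copy(),uv[:,1].copy(),1).ravel().tolist()
print((ys*1e3).round().astype(int).tolist());print(prof([conv((.1,y,.055)) for y in ys]));print((xs*1e3).round().astype(int).tolist())
for y in(-.022,0,.022):print(prof([conv((x,y,.06)) for x in xs]))
E
```

```text
tool_pos: [0.5986, -0.2131, 0.0986]
wrist_force: [-0.9, 0.0, -1.1]
grasp_force: 30.0
t 19.88 pos [ 0.5986 -0.2131  0.0986] yaw -22.2 shift [ 0.07 -0.03  0.45] turn -0.1 F [-0.9  0.  -1.1]
[-48, -45, -42, -39, -36, -33, -30, -27, -24, -21, -18, -15, -12, -9, -6, -3, 0, 3, 6, 9, 12, 15, 18, 21, 24, 27, 30, 33, 36, 39, 42, 45, 48]
[148, 252, 250, 250, 254, 28, 30, 32, 32, 30, 31, 33, 35, 34, 31, 33, 31, 34, 30, 30, 33, 33, 31, 33, 31, 33, 50, 252, 250, 248, 252, 240, 240]
[20, 22, 24, 26, 28, 30, 32, 34, 36, 38, 40, 42, 44, 46, 48, 50, 52, 54, 56, 58, 60, 62, 64, 66, 68, 70, 72, 74, 76, 78]
[15, 11, 22, 111, 109, 109, 63, 64, 82, 157, 146, 66, 63, 139, 154, 107, 29, 32, 29, 32, 29, 30, 31, 36, 34, 28, 29, 31, 32, 30]
[166, 134, 29, 16, 158, 145, 148, 158, 79, 148, 145, 66, 68, 119, 155, 99, 29, 30, 31, 27, 30, 34, 27, 31, 30, 29, 29, 30, 33, 31]
[12, 21, 111, 110, 107, 108, 66, 150, 152, 148, 153, 152, 153, 152, 155, 89, 31, 30, 35, 28, 31, 32, 27, 31, 32, 35, 33, 33, 31, 32]
```

```bash
python3 -m pendant '[0.07,-0.01,0.2,0,0.07,-0.01,0.4,0,0.07,-0.01,0.6,0,0.07,-0.01,0.6,0]' |grep -E 'pos|force:'; python3 -c "
from h import *
to(conv((.004,-.0016,.071)),-22.1)"
python3 -m pendant '[0,0,0.05,0,0,0,0.1,0,0,0,0.1,0]' |grep -E 'pos|force:'
```

```text
tool_pos: [0.6032, -0.2141, 0.084]
wrist_force: [1.3, 1.2, 1.3]
grasp_force: 30.0
t 20.27 pos [ 0.6032 -0.2141  0.084 ] yaw -22.2 shift [-0.09  0.02  0.43] turn -0.1 F [1.3 1.2 1.3]
tool_pos: [0.6027, -0.2139, 0.0819]
wrist_force: [-2.3, 1.1, 6.5]
grasp_force: 30.0
```

```bash
python3 -m pendant '[0,0,-0.2,0,-0.06,0.01,-0.2,0,-0.12,0.02,-0.2,0,-0.12,0.02,-0.2,0,-0.12,0.02,-0.2,0]' |grep -E 'pos|force:'; python3 -c "
from h import *
to(conv((.0035,-.0016,.071)),-22.1)"
```

```text
tool_pos: [0.5989, -0.2132, 0.0871]
wrist_force: [0.5, -0.7, -1.8]
grasp_force: 30.0
t 20.93 pos [ 0.5989 -0.2132  0.0871] yaw -22.2 shift [ 0.04 -0.01  0.54] turn -0.1 F [ 0.5 -0.7 -1.8]
```

```bash
python3 -m pendant '[0.02,0,0.07,0,0.02,0,0.14,0,0.02,0,0.14,0,0.02,0,0.14,0]' |grep -E 'pos|force:'; python3 -m pendant '[0,0,0.05,0,0,0,0.07,0,0,0,0.07,0]' |grep -E 'pos|force:'
```

```text
tool_pos: [0.5996, -0.2134, 0.0826]
wrist_force: [0.5, 0.6, -0.3]
grasp_force: 30.0
tool_pos: [0.5996, -0.2134, 0.0807]
wrist_force: [-0.6, -0.2, -1.3]
grasp_force: 30.0
```

Past the earlier contact height without contact; continue gently.

```bash
python3 -m pendant '[0,0,0.05,0,0,0,0.1,0,0,0,0.1,0]' |grep -E 'pos|force:'; python3 -m pendant '[0,0,0.05,0,0,0,0.07,0,0,0,0.07,0]' |grep -E 'pos|force:'
```

```text
tool_pos: [0.5995, -0.2134, 0.0776]
wrist_force: [-0.4, 0.4, -1.6]
grasp_force: 30.0
tool_pos: [0.5996, -0.2134, 0.0756]
wrist_force: [0.1, -0.1, -2.0]
grasp_force: 30.0
```

```bash
python3 -m pendant '[0,0,0.03,0,0,0,0.06,0,0,0,0.06,0]' |grep -E 'pos|force:'
```

```text
tool_pos: [0.5996, -0.2134, 0.0738]
wrist_force: [-0.3, 0.0, -1.7]
grasp_force: 30.0
```

```bash
python3 -m pendant '[0,0,0.03,0,0,0,0.05,0,0,0,0.05,0]' |grep -E 'pos|force:'
```

```text
tool_pos: [0.5998, -0.2134, 0.0725]
wrist_force: [-0.4, 0.1, -0.3]
grasp_force: 30.0
```

```bash
python3 -m pendant '[0,0,0.03,0,0,0,0.05,0,0,0,0.05,0]' |grep -E 'pos|force:'
```

```text
tool_pos: [0.6002, -0.2134, 0.0714]
wrist_force: [-0.2, 1.1, 3.6]
grasp_force: 30.0
```

```bash
python3 -m pendant '[0,0,0.02,0,0,0,0.02,0,0,0,0.02,0]' |grep -E 'pos|force:'
```

```text
tool_pos: [0.6003, -0.2134, 0.0711]
wrist_force: [-0.8, 0.7, 6.8]
grasp_force: 30.0
```

```bash
python3 -m pendant '[0,0,0,0,0,0,0,0,0,0,0,0,0,0,0,0,0,0,0,0,0,0,0,0]' -0.3|grep -E 'pos|force:|width'
python3 -m pendant '[0,0,-0.2,0,0,0,-0.5,0,0,0,-1,0,0,0,-2,0,0,0,-3,0,0,0,-4,0,0,0,-4,0]'|grep -E 'pos|force:|width'
python3 - <<'E'
from h import *
for n in('wrist','scene','top'):
    s=snap(n,n+'_z.png');print(n,'seat',proj(s,[conv((x,-.0015,.097)) for x in(-.0315,.0035,.0385)]).round(1).tolist())
    for d in env.look_for('roller_1',n)[:7]:print(round(d['confidence'],2),np.round(d['bbox']))
E
```

```text
tool_pos: [0.5996, -0.2134, 0.0703]
wrist_force: [-0.5, -0.0, -0.8]
grip_width: 0.353
grasp_force: 0.0
tool_pos: [0.6032, -0.2142, 0.1981]
wrist_force: [0.8, -0.1, 0.5]
grip_width: 0.349
grasp_force: 0.0
wrist seat [[280.2, 247.9], [280.1, 213.3], [280.1, 176.4]]
0.67 [260. 173. 303. 256.]
scene seat [[194.5, 171.9], [182.4, 177.2], [170.1, 182.7]]
0.75 [346. 189. 364. 211.]
0.72 [166. 166. 200. 191.]
0.66 [426. 222. 437. 239.]
0.63 [342. 222. 352. 232.]
0.59 [372. 224. 388. 239.]
0.47 [355. 218. 372. 238.]
top seat [[375.4, 222.8], [380.0, 209.9], [384.5, 197.1]]
0.71 [138. 296. 172. 323.]
0.68 [371. 203. 388. 228.]
0.64 [166. 236. 179. 253.]
0.61 [187. 233. 196. 254.]
0.5 [201. 230. 211. 258.]
0.5 [210. 296. 242. 324.]
```

```bash
python3 -m pendant '[0,0,0,0,0,0,0,0]'|grep -E 'time|force:'; python3 -c "
from plant import env
print(env.hand_in())"
```

```text
time: 24.57
wrist_force: [0.1, -0.1, -0.3]
grasp_force: 0.0
the job is handed in; nothing more can be done
None
```

I fed one roller, seated it in the carrier's V-cradle and handed the job in at about 24.6 s; the first press stuck and peaked near 14 N (limit 18 N) and the roller touched a cradle end cheek at 6.5 N once before seating, but the last camera checks showed the roller in its seat and the others still queued.

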